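# Set the screw of an egg-turning stand

## Robot

A 6-joint arm with a two-finger parallel gripper is mounted at the origin on the work surface. World frame = base frame: x ahead of the robot, y to its left, z up, the work surface at z = 0. Lengths are in mm, angles in rad, forces in N, time in s.
With the tool pointing down it reaches from about 325 to 750 mm from the base axis. Payload 7.6 kg.
Tool frame: the origin (TCP) lies at the very end of the fingers, on their centre line; the grasp point (between the pads) lies 19 mm behind it; z points along the fingers, y is the line along which they close (so a half turn about z gives the same grasp; the last joint's range is limited). The gripper opens to 85 mm and grips with 20 to 120 N. Pads are 22 mm wide; open, the fingers measure 114 mm over their backs; the gripper's body (76 mm by 85 mm) begins 54 mm behind the grasp point. The pads swing forward as they close: fully open they stand 13 mm farther back than shut.
Start: joints at [1.154, 0.052, 1.401, -0, 1.689, -0.07], TCP at [178.427, 493.771, 231.323] pointing down, gripper open.
Joint ranges: [-2.9, 2.9], [-0.91, 2.17], [0.12, 2.37], [-1.06, 4.2], [0.26, 2.73], [-2.93, 2.93]. Speed limits (rad/s): [2.57, 2.57, 3.01, 3.14, 3.14, 3.14].

## Interface

Orientations are given as a unit quaternion [w, x, y, z].
In Python, from bench import sense, read_camera, camera_params, workorder, find_in, masks_of, tip_of gives the robot as it stands.
- The arm moves only by the shell command python3 -m inch 'ROWS' [OPENING] [FORCE]. ROWS is JSON, a list of rows, each a list of 6 numbers: the shift along the tool's x, y, z in mm, then the turn, a rotation vector about the tool's x, y, z in rad. In form: [[x, y, z, wx, wy, wz], ...]. A call has 1 to 20 rows; each row shifts and turns the commanded pose from where the row before left it, along the tool's axes as they then stand; what a row does not reach is not made up. A row lasts 1/10 s, in which the tool goes at most 50 mm and 8.59 degrees, less where a joint would pass 70% of its speed; a pose out of reach is approached as far as the arm can. A call is refused whole if a number of a shift passes 50 or a number of a turn 0.15, either way. A call with a gripper value outside its range is refused whole. OPENING is the opening in per cent of the stroke, from 0 (shut) to 100 (fully open), set as the call begins (- or left out, the last holds). The fingers move at their own pace and stop on an object; FORCE is the grip in N (left out, the last holds). Time passes only in rows, so rows that do not move let the fingers close. It gives the time, the measured TCP pose, the force, the opening and the grip force at its end, in the units of the state.
- sense(): the state, without advancing time (a new reading comes with each control period).
- read_camera(name): name is "scene" or "top" or "wrist"; returns (picture, depth): 480x640x3 uint8, red, green, blue; 480x640 float32, mm along the optical axis (not along the pixel's ray), 0 where there is no reading.
- camera_params(name): a dict with "intrinsics" (3x3 intrinsics, pixels), "position" and "rotation" of the camera in the world; the wrist camera has in their place "mount" (4x4, takes a point from camera to tool coordinates, whose origin is the TCP and whose axes are the flange's). Camera axes: x right, y up, looking along -z (the intrinsics and any distortion apply to the point x, -y, -z); pixel columns grow to the right and rows downward; lengths in mm; the calibration is good to about 2 mm. The wrist camera is an equidistant fisheye: a pixel r from the principal point sees the ray r / f radians off the axis. A picture is of the moment at which its call begins: read the wrist's pose just before it. camera_params takes no time and is no camera call.
- workorder.sign_off(): hands the job in; it is judged then, once.
Trained networks look in the newest picture that a camera, given by its name, has taken for a name from the list of things; names that differ only in an ending like _2 or _b are one class to them, and where a whole thing is asked for, a point or a joint stands for the part that bears it (a point fixed in the world has none). Each returns a list of dicts, best first, with "p" (0 to 1); they miss things now and then, are a little off and sometimes report something else, mostly with a low value. They report only what shows in the picture. A call takes as long as a camera call.
- find_in(camera, thing): "pixel" ([column, row] in pixels, amid what is visible of it).
- masks_of(camera, thing): "region" (480x640 bool, what is visible of it) and "pixel" ([column, row] in pixels, amid what is visible of it).
- tip_of(camera, thing): "pixel" ([column, row] in pixels: a listed point, or the origin of a listed thing).
The state is a dict: "clock": time; "qpos": joint angles; "qvel": joint speeds; "joint_torque": joint torques, N m; "eef_pos": TCP position; "tool_rot": TCP orientation; "force": force on the tool from outside, world axes, zero at the start; "moment": the same for the moment, N m; "gripper_width": opening from 0.0 (shut) to 1.0 (fully open); "grip_force": force on a finger pad.
Only numpy, scipy, OpenCV 4.12 (cv2) and the standard library are available. Lean on these libraries where they do the work, as an engineer would, in place of code of your own. Each camera call takes 0.05 s, during which the arm holds its last target. There are 200 camera calls.

## Task

A wooden egg sits in one of the two egg-turning stands, ready for its painted bands. Screw that stand's thumbscrew down, clockwise seen from above, until it seats firmly on the egg, then back it off a quarter turn so that the egg is free to spin but cannot fall out, and hold the thumbscrew right there for me while I nip up the lock nut: finish with it still in your grip. Leave the egg in its cup, and leave the empty stand and the other things on the table as they are.

Things in the scene. Friction and masses are not known exactly. Their poses are not given: they have to be found in the camera images.
- thumbscrew: Steel thumbscrew of the stand with the egg: flat upright paddle 34 mm wide (its x), 10 thick (y), 30 tall (z) on a vertical spindle. Origin: centre of its underside, on the screw axis, 156 mm above the table when seated. Below it a 7 mm neck 14 mm long, the 10 mm spindle and, 15 mm down when seated, a 22 mm lock nut. 0.04 N m friction, stays where left, sinks 8 mm per turn.
- turn (a joint): Angle of that thumbscrew in rad, growing as it is screwed down (clockwise seen from above): 0 fully up, 4.0 seated (it stops dead there). It starts between 0.6 and 2.2. The pad meets the egg about 0.7 rad before the seat. At 0 the paddle's x axis is the stand's x axis.
- pad: Black rubber pad, 27 mm in diameter, at the lower end of that spindle, hollow below with a 4 mm rim; origin on the axis at its inner roof, which presses on the top of the egg. It does not turn. It yields about 1 mm, springily, and presses the egg with about 4 N at the seat.
- egg: Plain wooden egg, 45 mm in diameter and 60 mm tall, about 60 g, loose, blunt end down in the rubber cup of the stand, under the pad. Origin at its lowest point, z up through its tip.
- stand: The stand with the egg, fixed: beech foot 110 x 130 x 18 mm, two 12 mm steel columns 44 mm either side (its y), beech crossbar 34 x 122 x 20 mm with its top 132 mm above the table (column nuts to 138), rubber cup in the middle, screw spindle down through the crossbar. Origin: centre of the foot's underside, under the screw axis. Its place (left or right) and yaw vary.
- spare_turn (a joint): Angle of the empty stand's thumbscrew in rad, 0 (fully up) at the start; to be left alone.
- spare_stand: The other stand, of the same make and size but without an egg; to be left alone. Origin at the centre of its foot's underside.
- carton: Cardboard carton of six painted eggs, 155 x 105 mm, 62 mm high with the eggs; origin at the centre of its underside. Bystander.
- mug: White mug, 82 mm in diameter, 92 mm high, handle to its +y; origin at the centre of its underside. Bystander.
- glue_gun: Black hot glue gun lying on its side, about 200 mm long and 30 mm high; origin on the table under its barrel. Bystander.

How it is judged (in metres and radians):
On the way, in this order (a step that is already met when the one before it is completed fails the run):
1. the thumbscrew is screwed down until it seats on the egg (value of joint turn above 3.92 rad and contact force between pad and egg above 1.5 N), for 0.2 s.
2. the thumbscrew is backed off a quarter turn and is still gripped (value of joint turn between 2.13 and 2.73 rad and contact force between pad and egg below 0.3 N and contact force between the fingers and thumbscrew above 1.5 N), for 0.2 s.
At the end, for the whole second after the job is handed in: The thumbscrew over the egg, once seated, is a quarter turn (1.57 +- 0.3 rad) back from its seat, still, gripped (over 1.5 N) through the last second; the pad does not press the egg, which stands in its cup (within 5 mm, tilt under 0.2 rad); the spare screw is unturned (0.15 rad) (all of step 2 and velocity of joint turn between -0.1 and 0.1 rad/s and horizontal distance between egg and stand below 0.005 m and height (world z) of egg below 0.035 m and angle between egg's own z axis and vertical below 0.2 rad and value of joint spare_turn below 0.15 rad); the arm keeps its last pose, push and grip.
It fails at once if the empty stand's thumbscrew was turned (value of joint spare_turn above 0.25 rad).
It fails at once if the egg came out of its cup (horizontal distance between egg and stand above 0.012 m or angle between egg's own z axis and vertical above 0.35 rad).
It fails at once if a bystander was moved (distance of any of carton, mug, glue_gun from where it was at the start of the episode above 0.03 m).
It also fails if it takes over 58 s, if anything falls off the work surface, if the arm or the gripper's body presses on something with over 40 N, if the wrist force passes 120 N, or if a joint passes its speed limit or range.

## Working session

There is one attempt and no reset: what is moved stays moved. The work goes in short steps, Python scripts to look and compute and a shell command to move; the robot and the scene stay as the last step left them, time stands still between calls to the robot, and variables do not carry over. Pictures are saved under pics/ and viewed, at most 10 in all, crops included, and the job is handed in when it is done.

```bash
ls; mkdir -p pics; cat > h.py <<'E'
import numpy as np, cv2
from bench import *
def world(cam,px,d):
    P=camera_params(cam);K=np.array(P["intrinsics"]);u,v=px
    c=np.array([(u-K[0,2])/K[0,0]*d,-(v-K[1,2])/K[1,1]*d,-d])
    return np.array(P["rotation"]).reshape(3,3)@c+np.array(P["position"])
def cloud(cam,depth,mask):
    vs,us=np.nonzero(mask&(depth>0))
    P=camera_params(cam);K=np.array(P["intrinsics"]);d=depth[vs,us]
    c=np.stack([(us-K[0,2])/K[0,0]*d,-(vs-K[1,2])/K[1,1]*d,-d])
    return (np.array(P["rotation"]).reshape(3,3)@c).T+np.array(P["position"])
E
python3 - <<'E'
from h import *
print(sense()); 
for c in("scene","top"):
    im,d=read_camera(c); cv2.imwrite(f"pics/{c}0.png",im[:,:,::-1]); print(c,camera_params(c))
    for t in("thumbscrew","stand","egg","spare_stand"):
        for m in masks_of(c,t)[:3]:
            pc=cloud(c,d,m["region"]); print(t,round(m["p"],2),m["pixel"],len(pc),np.median(pc,0).round(),pc.min(0).round(),pc.max(0).round())
E
```

```text
pics
{'clock': 0.0, 'qpos': array([ 1.15371513e+00,  5.28393780e-02,  1.40173926e+00,  1.58737782e-05,
        1.68858154e+00, -7.02788507e-02]), 'qvel': array([-0.00073844,  0.00046727,  0.00065511, -0.00037379,  0.00224799,
       -0.00098809]), 'joint_torque': array([ 1.65471947e-04, -3.81664288e+01, -3.60183120e+01, -1.24707685e-04,
        6.28016409e-03,  4.56759631e-05]), 'eef_pos': array([178.28563655, 493.48239633, 230.46371344]), 'tool_rot': array([-1.96753385e-04,  1.72532544e-01,  9.85003506e-01, -7.58709285e-04]), 'force': array([ 0.25461639, -0.28488993,  0.51083021]), 'moment': array([ 0.02961024, -0.01443671, -0.04527867]), 'grip_force': 0.0, 'gripper_width': 1.0002016294946738}
scene {'intrinsics': array([[535.51743152,   0.        , 319.05281102],
       [  0.        , 535.51743152, 238.57176718],
       [  0.        ,   0.        ,   1.        ]]), 'position': array([1084.26731318, -745.06484488, 1369.76663848]), 'rotation': array([0.91128928, 0.29459834, 0.0948488 , 0.27160148])}Traceback (most recent call last):
  File "<stdin>", line 7, in <module>
  File "h.py", line 11, in cloud
    return (np.array(P["rotation"]).reshape(3,3)@c).T+np.array(P["position"])
            ~~~~~~~~~~~~~~~~~~~~~~~~~~~~~~~^^^^^
ValueError: cannot reshape array of size 4 into shape (3,3)
```

```bash
sed -i 's/np.array(P\["rotation"\]).reshape(3,3)/rot(P["rotation"])/; 2a from scipy.spatial.transform import Rotation as R\ndef rot(q): return R.from_quat(np.roll(q,-1)).as_matrix()' h.py
python3 - <<'E'
from h import *
for c in("scene","top"):
    im,d=read_camera(c); cv2.imwrite(f"pics/{c}0.png",im[:,:,::-1]); print(c,camera_params(c)["position"])
    for t in("thumbscrew","stand","egg","spare_stand"):
        for m in masks_of(c,t)[:3]:
            pc=cloud(c,d,m["region"]); print(t,round(m["p"],2),m["pixel"],len(pc),np.median(pc,0).round(),pc.min(0).round(),pc.max(0).round())
E
```

```text
scene [1084.26731318 -745.06484488 1369.76663848]
stand 0.88 [269.8, 304.8] 1771 [ 542. -206.   21.] [ 453. -260.   -4.] [592. -87. 193.]
stand 0.3 [364.1, 288.9] 955 [753.  -3.  24.] [663. -90.  -6.] [833.  79.  38.]
egg 0.5 [274.0, 298.1] 115 [ 546. -200.   69.] [ 532. -213.   46.] [ 556. -177.   90.]
spare_stand 0.67 [329.3, 205.8] 1684 [501. 176.  21.] [405. 105.  -9.] [563. 346. 195.]
top [ 287.39993805   15.01704644 1364.84802487]
stand 0.85 [410.3, 265.9] 2761 [ 524. -182.   20.] [ 477. -280.   -7.] [ 593. -122.  195.]
spare_stand 0.61 [242.1, 292.5] 2814 [488. 182.  21.] [429. 112.  -3.] [565. 266. 197.]
```

View pics/top0.png

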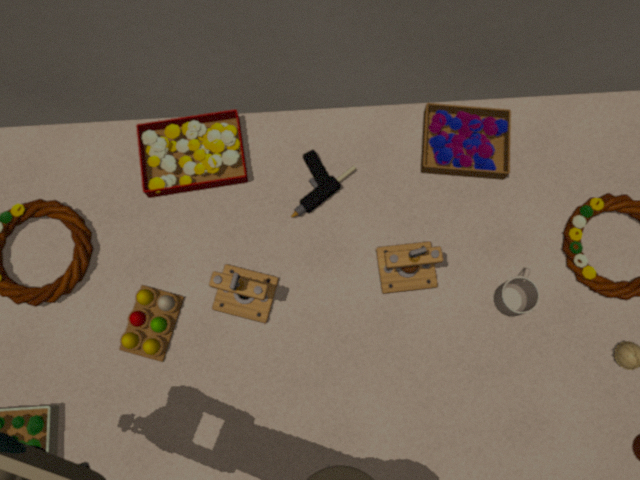

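View pics/scene0.png

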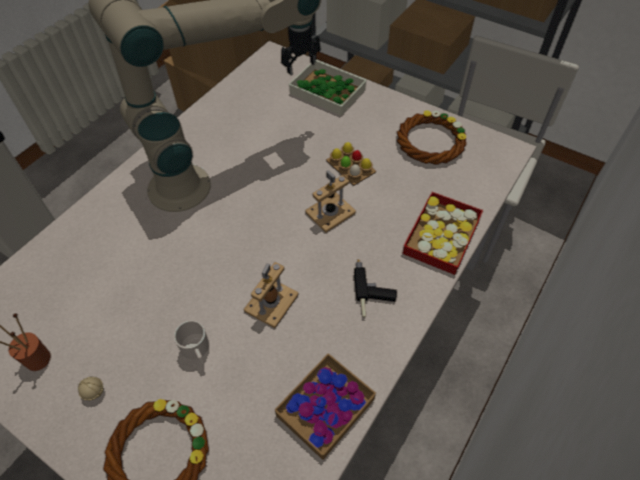

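The egg stand is the one on the right in the top view, with its foot at about (408,268) and paddle at (418,254). The scene view confirms it: the brown egg is at (272,297), and the left stand is empty. Next I'll fit the foot, crossbar and paddle from depth.

```bash
cat > fit.py <<'E'
from h import *
for c in("top","scene"):
    im,d=read_camera(c); m=np.zeros(d.shape,bool)
    if c=="top": m[225:310,360:460]=1
    else: m[245:345,225:310]=1
    p=cloud(c,d,m)
    for n,lo,hi in(("foot",10,24),("bar",122,136),("paddle",150,215)):
        q=p[(p[:,2]>lo)&(p[:,2]<hi)&(np.hypot(p[:,0]-540,p[:,1]+195)<110)]
        if len(q)<5: print(c,n,len(q)); continue
        r=cv2.minAreaRect(q[:,:2].astype(np.float32))
        print(c,n,len(q),q.mean(0).round(1),np.round(r[0],1),np.round(r[1],1),round(r[2],1),"z",np.percentile(q[:,2],[5,50,95]).round(1))
        if n=="paddle":print(q.round(0).tolist()[:60])
    big=cv2.resize(im[225:310,360:460] if c=="top" else im[245:345,225:310],None,fx=5,fy=5,interpolation=cv2.INTER_CUBIC)
    cv2.imwrite(f"pics/{c}_crop.png",big[:,:,::-1])
E
python3 fit.py
```

```text
top foot 1622 [ 523.7 -184.3   17.7] [ 534.8 -189.2] [110.7 130.2] 3.0 z [12.9 17.7 22.5]
top bar 662 [ 532.  -187.3  131.2] [ 534.5 -189.2] [ 35.5 122.3] 2.9 z [125.9 131.5 135.2]
top paddle 119 [ 532.9 -188.1  183.8] [ 534.2 -188.9] [11.5 33.9] 9.9 z [166.1 186.8 192. ]
[[541.0, -198.0, 187.0], [541.0, -200.0, 187.0], [541.0, -201.0, 188.0], [541.0, -204.0, 188.0], [540.0, -191.0, 186.0], [539.0, -193.0, 188.0], [539.0, -195.0, 191.0], [538.0, -197.0, 191.0], [540.0, -200.0, 185.0], [539.0, -201.0, 186.0], [538.0, -203.0, 190.0], [538.0, -205.0, 191.0], [539.0, -184.0, 183.0], [538.0, -185.0, 186.0], [538.0, -187.0, 188.0], [537.0, -189.0, 189.0], [537.0, -190.0, 190.0], [537.0, -192.0, 191.0], [537.0, -195.0, 188.0], [537.0, -197.0, 187.0], [536.0, -199.0, 190.0], [537.0, -201.0, 188.0], [536.0, -202.0, 192.0], [537.0, -206.0, 185.0], [538.0, -175.0, 183.0], [536.0, -176.0, 189.0], [537.0, -179.0, 183.0], [536.0, -180.0, 189.0], [535.0, -182.0, 192.0], [535.0, -184.0, 191.0], [536.0, -187.0, 188.0], [535.0, -189.0, 188.0], [536.0, -191.0, 184.0], [535.0, -192.0, 191.0], [534.0, -1
[... 1631 characters left out ...]
.0], [533.0, -195.0, 187.0], [535.0, -194.0, 188.0], [536.0, -191.0, 186.0], [537.0, -188.0, 182.0], [535.0, -182.0, 173.0], [534.0, -177.0, 166.0], [531.0, -201.0, 188.0], [533.0, -199.0, 188.0], [535.0, -197.0, 188.0], [534.0, -194.0, 182.0], [538.0, -194.0, 186.0], [536.0, -188.0, 177.0], [536.0, -184.0, 172.0], [534.0, -178.0, 162.0], [532.0, -203.0, 188.0], [536.0, -203.0, 191.0], [538.0, -202.0, 192.0], [537.0, -196.0, 183.0], [536.0, -192.0, 178.0], [537.0, -189.0, 174.0], [535.0, -184.0, 166.0], [531.0, -206.0, 186.0], [534.0, -205.0, 188.0], [538.0, -205.0, 191.0], [537.0, -201.0, 185.0], [538.0, -199.0, 183.0], [538.0, -195.0, 178.0], [536.0, -189.0, 168.0], [538.0, -187.0, 168.0]]
```

```bash
python3 -m inch '[[0,0,-5,0,0,0.15],[0,0,-5,0,0,0.15],[0,0,-5,0,0,0.15],[0,0,-5,0,0,0.15],[0,0,-5,0,0,0.15],[0,0,-5,0,0,0.15],[0,0,-5,0,0,0.15],[0,0,0,0,0,0]]' 100
python3 -m inch '[[-20,6,0,0,0,0],[-40,13,0,0,0,0],[-40,13,0,0,0,0],[-40,13,0,0,0,0],[-40,13,0,0,0,0],[-40,13,0,0,0,0],[-40,13,0,0,0,0],[-40,13,0,0,0,0],[-40,13,0,0,0,0],[-40,13,0,0,0,0],[-40,13,0,0,0,0],[-40,13,0,0,0,0],[-40,13,0,0,0,0],[-40,13,0,0,0,0],[-40,13,0,0,0,0],[-40,13,0,0,0,0],[-40,13,0,0,0,0],[-40,13,0,0,0,0],[-35,6,0,0,0,0],[0,0,0,0,0,0]]'
python3 - <<'E'
from h import *
s=sense();print(s["eef_pos"],s["tool_rot"],s["qpos"])
im,d=read_camera("wrist"); cv2.imwrite("pics/wrist0.png",im[:,:,::-1]); P=camera_params("wrist"); print(P)
K=np.array(P["intrinsics"]); vs,us=np.nonzero(d>0); z=d[vs,us]
x=us-K[0,2];y=vs-K[1,2];r=np.hypot(x,y)+1e-9;t=r/K[0,0]
ok=t<1.4; tt=np.tan(np.where(ok,t,0))
c=np.stack([x/r*tt*z,-y/r*tt*z,-z,np.ones_like(z)])
T=np.array(P["mount"])@c
w=(rot(s["tool_rot"])@T[:3]).T+s["eef_pos"]
for n,lo,hi in(("bar",122,136),("paddle",160,200),("ptop",184,200)):
    k=ok&(w[:,2]>lo)&(w[:,2]<hi)&(np.hypot(w[:,0]-534,w[:,1]+190)<(75 if n=="bar" else 30)); q=w[k]
    if len(q)<5: print(n,len(q)); continue
    print(n,len(q),q.mean(0).round(1),cv2.minAreaRect(q[:,:2].astype(np.float32)),"tool mean",T[:3,k].mean(1).round(1))
E
```

```text
clock: 1.5
eef_pos: [178.5, 494.0, 267.1]
tool_rot: [-0.0, 0.644, 0.765, 0.001]
force: [-0.0, -0.5, -0.0]
gripper_width: 0.999
grip_force: 0.0
clock: 3.5
eef_pos: [535.4, -193.3, 264.4]
tool_rot: [-0.001, 0.643, 0.766, -0.001]
force: [0.1, -0.2, 0.7]
gripper_width: 0.997
grip_force: 0.0
[ 535.38370943 -193.29921858  264.36350752] [-9.86830126e-04  6.42807495e-01  7.66026821e-01 -6.78285703e-04] [-4.10989033e-01  1.74453396e-01  1.20360180e+00 -7.56339121e-04
  1.76581447e+00 -5.85614560e-01]
{'intrinsics': array([[371.64829954,   0.        , 318.28733894],
       [  0.        , 371.64829954, 237.95187319],
       [  0.        ,   0.        ,   1.        ]]), 'mount': array([[-1.82234271e-04,  9.61293355e-01,  2.75526862e-01,
         7.00072208e+01],
       [ 9.99999591e-01,  4.19410125e-04, -8.01889037e-04,
         1.00765240e+00],
       [-8.86409359e-04,  2.75526603e-01, -9.61293038e-01,
        -1.41698018e+02],
       [ 0.00000000e+00,  0.00000000e+00,  0.00000000e+00,
         1.00000000e+00]])}
bar 4792 [ 532.5 -182.8  130.8] ((533.2588500976562, -189.73739624023438), (34.76155471801758, 121.56742858886719), 2.9836838245391846) tool mean [ 10.7  -0.7 133.5]
paddle 952 [ 532.8 -187.1  185.9] ((533.1495971679688, -189.33676147460938), (10.480203628540039, 33.68726348876953), 11.956154823303223) tool mean [ 6.5 -1.3 78.4]
ptop 819 [ 533.2 -189.   187.8] ((533.1038818359375, -189.34449768066406), (10.474920272827148, 33.700870513916016), 11.742327690124512) tool mean [ 4.5 -1.3 76.6]
```

View pics/wrist0.png

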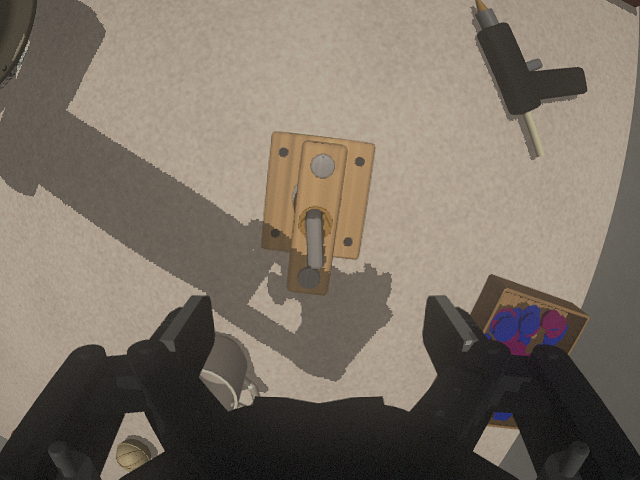

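The wrist view shows the paddle at (314,240), centred between the fingers. The paddle fit gives centre (533.2,-189.4), and the turn is about 1.42 rad. I'll descend to TCP z≈158.

```bash
python3 -m inch '[[4.2,-1.5,0,0,0,-0.03],[0,0,10,0,0,0],[0,0,15,0,0,0],[0,0,15,0,0,0],[0,0,15,0,0,0],[0,0,15,0,0,0],[0,0,15,0,0,0],[0,0,11,0,0,0],[0,0,10,0,0,0],[0,0,0,0,0,0],[0,0,0,0,0,0]]'
python3 -m inch '[[0,0,0,0,0,0],[0,0,0,0,0,0],[0,0,0,0,0,0],[0,0,0,0,0,0],[0,0,0,0,0,0],[0,0,0,0,0,0],[0,0,0,0,0,0],[0,0,0,0,0,0],[0,0,0,0,0,0],[0,0,0,0,0,0],[0,0,0,0,0,0],[0,0,0,0,0,0]]' 0 40
python3 -c "
from h import *
s=sense();print(s['qpos'],s['moment'])"
```

```text
clock: 4.65
eef_pos: [533.1, -186.0, 160.5]
tool_rot: [0.0, 0.631, 0.775, 0.0]
force: [0.3, -0.2, -0.4]
gripper_width: 1.0
grip_force: 0.0
clock: 5.85
eef_pos: [531.8, -186.2, 160.6]
tool_rot: [-0.001, 0.632, 0.775, -0.001]
force: [-7.7, -0.9, 3.7]
gripper_width: 0.106
grip_force: 42.6
[-4.01719147e-01  1.93906316e-01  1.38804889e+00 -1.24053324e-03
  1.56231061e+00 -6.04981670e-01] [-0.05793221  1.22407756 -0.05134979]
```

The grip is 3.4 mm off axis along the paddle, with a slight side load. I'll reopen, recentre and grip again.

```bash
python3 -m inch '[[0,0,0,0,0,0],[0,0,0,0,0,0],[0,0,0,0,0,0],[0,0,0,0,0,0],[-3.2,-1.4,1.5,0,0,0],[0,0,0,0,0,0],[0,0,0,0,0,0]]' 40 40
python3 -m inch '[[0,0,0,0,0,0],[0,0,0,0,0,0],[0,0,0,0,0,0],[0,0,0,0,0,0],[0,0,0,0,0,0],[0,0,0,0,0,0],[0,0,0,0,0,0],[0,0,0,0,0,0],[0,0,0,0,0,0],[0,0,0,0,0,0]]' 0 40
python3 - <<'E'
from h import *
s=sense();print(s['qpos'],s['moment'],s['eef_pos'])
im,d=read_camera("wrist"); cv2.imwrite("pics/wrist1.png",im[:,:,::-1])
E
```

```text
clock: 6.55
eef_pos: [532.2, -189.4, 158.6]
tool_rot: [-0.0, 0.632, 0.775, 0.0]
force: [1.1, 0.1, -0.4]
gripper_width: 0.4
grip_force: 0.0
clock: 7.55
eef_pos: [532.1, -189.4, 158.9]
tool_rot: [-0.0, 0.631, 0.775, -0.0]
force: [-5.4, 1.1, 3.1]
gripper_width: 0.112
grip_force: 43.6
[-4.07241825e-01  1.96870625e-01  1.38811947e+00 -6.82986352e-05
  1.55687860e+00 -6.11166152e-01] [-0.00988667  0.85077642 -0.0327222 ] [ 532.10437376 -189.3606277   158.85123162]
```

View pics/wrist1.png

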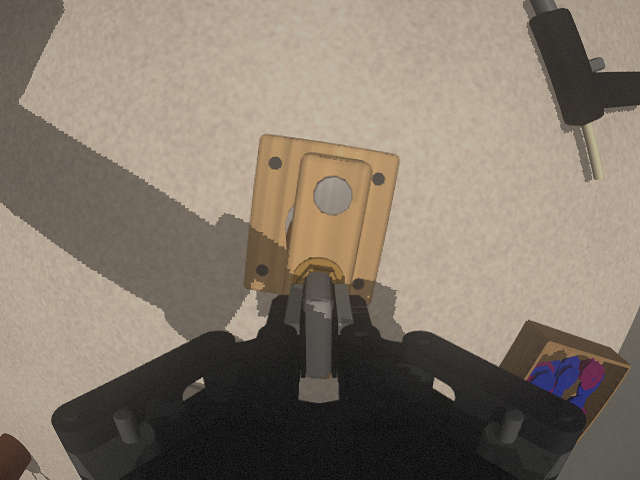

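The wrist view shows the paddle held square between the pads at (318,330). Now I'll screw it down.

```bash
python3 -m inch '[[0,0,0.15,0,0,0.12],[0,0,0.15,0,0,0.12],[0,0,0.15,0,0,0.12],[0,0,0.15,0,0,0.12],[0,0,0.15,0,0,0.12],[0,0,0.15,0,0,0.12],[0,0,0.15,0,0,0.12],[0,0,0.15,0,0,0.12],[0,0,0.15,0,0,0.12],[0,0,0.15,0,0,0.12],[0,0,0.15,0,0,0.12],[0,0,0.15,0,0,0.12],[0,0,0.15,0,0,0.12],[0,0,0.15,0,0,0.12],[0,0,0,0,0,0],[0,0,0,0,0,0]]'
cat > st.py <<'E'
from h import *
s=sense();print(s['qpos'].round(3),s['moment'].round(2),s['force'].round(1),s['eef_pos'].round(1),s['grip_force'],s['clock'])
yx=rot(s['tool_rot'])[:,1];a=np.arctan2(yx[1],yx[0]);print("turn~",((np.pi/2+np.radians(3.0)-a)%np.pi)," (mod pi)")
E
python3 st.py
```

```text
clock: 9.2
eef_pos: [533.0, -190.1, 156.8]
tool_rot: [0.001, 0.999, 0.049, 0.001]
force: [2.1, -5.4, -0.2]
gripper_width: 0.107
grip_force: 43.0
[-4.080e-01  1.990e-01  1.390e+00 -1.000e-03  1.550e+00  1.065e+00] [-0.97 -0.41 -0.03] [ 2.1 -5.4 -0.2] [ 533.  -190.1  156.8] 42.99257218837738 9.2
turn~ 3.096153916469766  (mod pi)
```

```bash
python3 -m inch '[[0,0,0.13,0,0,0.1],[0,0,0.13,0,0,0.1],[0,0,0.13,0,0,0.1],[0,0,0.13,0,0,0.1],[0,0,0.13,0,0,0.1],[0,0,0.13,0,0,0.1],[0,0,0.13,0,0,0.1],[0,0,0.13,0,0,0.1],[0,0,0,0,0,0],[0,0,0,0,0,0]]'; python3 st.py
python3 -m inch '[[0,0,0.05,0,0,0.04],[0,0,0.05,0,0,0.04],[0,0,0,0,0,0.04],[0,0,0,0,0,0],[0,0,0,0,0,0]]'; python3 st.py
```

```text
clock: 10.2
eef_pos: [532.8, -190.8, 155.8]
tool_rot: [0.001, 0.939, -0.344, 0.001]
force: [1.5, -7.9, 0.1]
gripper_width: 0.11
grip_force: 43.1
[-0.408  0.199  1.391 -0.002  1.548  1.865] [-1.35 -0.24 -0.08] [ 1.5 -7.9  0.1] [ 532.8 -190.8  155.8] 43.05323302745819 10.2
turn~ 0.7550640122546985  (mod pi)
clock: 10.7
eef_pos: [532.7, -190.8, 155.7]
tool_rot: [0.001, 0.917, -0.399, 0.001]
force: [1.3, -7.6, -0.6]
gripper_width: 0.11
grip_force: 43.3
[-0.408  0.2    1.392 -0.002  1.548  1.984] [-1.43 -0.11  0.46] [ 1.3 -7.6 -0.6] [ 532.7 -190.8  155.7] 43.31925451755524 10.7
turn~ 0.8741549736387055  (mod pi)
```

The moment about z jumped from -0.08 to +0.46 N m at about 4.0 rad, so it has reached the stop. I'll nudge once more to confirm and hold.

```bash
python3 -m inch '[[0,0,0,0,0,0.04],[0,0,0,0,0,0],[0,0,0,0,0,0],[0,0,0,0,0,0]]'; python3 st.py
```

```text
clock: 11.1
eef_pos: [532.7, -190.8, 155.7]
tool_rot: [0.001, 0.909, -0.417, 0.002]
force: [1.1, -8.0, 0.0]
gripper_width: 0.107
grip_force: 55.6
[-4.080e-01  1.990e-01  1.391e+00 -2.000e-03  1.548e+00  2.023e+00] [-1.45 -0.03  1.19] [ 1.1 -8.   0. ] [ 532.7 -190.8  155.7] 55.61095679920868 11.1
turn~ 0.9128389306881495  (mod pi)
```

It's firmly seated, with the moment at 1.19 N m. The stop is at q6≈1.965, so I'll back off to q6≈0.395.

```bash
python3 -m inch '[[0,0,-0.1,0,0,-0.07],[0,0,-0.15,0,0,-0.12],[0,0,-0.15,0,0,-0.12],[0,0,-0.15,0,0,-0.12],[0,0,-0.15,0,0,-0.12],[0,0,-0.15,0,0,-0.12],[0,0,-0.15,0,0,-0.12],[0,0,-0.15,0,0,-0.12],[0,0,-0.15,0,0,-0.12],[0,0,-0.15,0,0,-0.12],[0,0,-0.15,0,0,-0.12],[0,0,-0.15,0,0,-0.12],[0,0,-0.15,0,0,-0.12],[0,0,-0.15,0,0,-0.12],[0,0,0,0,0,0],[0,0,0,0,0,0],[0,0,0,0,0,0],[0,0,0,0,0,0],[0,0,0,0,0,0]]'; python3 st.py
python3 - <<'E'
from h import *
im,d=read_camera("scene"); a=cv2.resize(im[250:330,220:320],None,fx=6,fy=6,interpolation=cv2.INTER_CUBIC)
print([(e["p"],e["pixel"]) for e in find_in("scene","egg")[:2]])
cv2.imwrite("pics/s1.png",a[:,:,::-1])
E
```

```text
clock: 13.0
eef_pos: [532.7, -189.5, 157.7]
tool_rot: [0.001, 0.928, 0.373, 0.001]
force: [4.2, -2.9, -0.7]
gripper_width: 0.109
grip_force: 42.9
[-0.407  0.198  1.389  0.     1.553  0.4  ] [-0.74 -0.6  -0.01] [ 4.2 -2.9 -0.7] [ 532.7 -189.5  157.7] 42.933064699172974 13.0
turn~ 2.430325961751457  (mod pi)
[(0.62, [271.6, 295.5])]
```

View pics/s1.png

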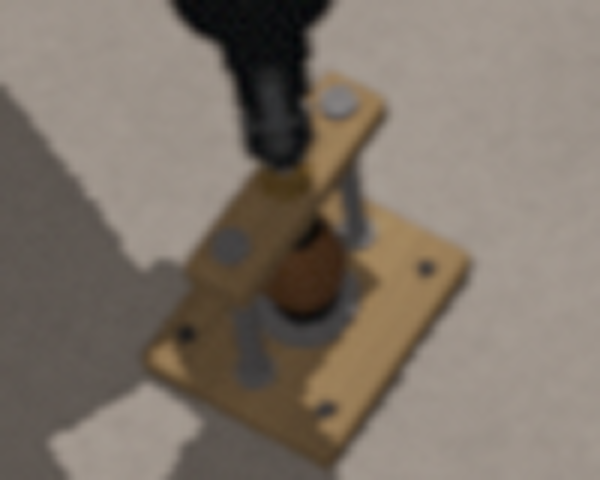

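The crop shows the egg upright in its cup (crop 308,270), with the gripper still on the paddle. The turn is about 2.43 rad, the grip is 43 N and nothing is moving, so I'm handing in.

```bash
python3 -c "
from bench import workorder
print(workorder.sign_off())"
```

```text
the job is handed in; nothing more can be done
None
```

I screwed the thumbscrew down until it seated firmly on the egg, then backed it off a quarter turn to about 2.43 rad. The gripper is still holding it there at about 43 N, the egg is upright in its cup, and the job is handed in; no verdict was shown.

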